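# Rock the sharpening stone into its sprung holder

### The job

Put the large grey sharpening stone into the stone holder on the bench, so that it lies fully home and flat on the holder's floor between the two ends, and let go of it. It only goes in tilted: push one end gently against the metal sprung stop, only as far as its spring gives and never hard against its solid end, then rock the other end down inside the fixed end wall. Use light forces throughout, because stone and stop are easily damaged, and leave the other things on the bench where they are.

Things in the scene. Friction and masses are not known exactly. Their poses are not given: they have to be found in the camera images.
- stone_center (a point): The large sharpening stone: a plain dark grey rectangular block 120 long (its x axis) x 45 wide (y) x 24 high (z), about 0.3 kg (0.2 to 0.45), lying flat on the bench, clear on both long sides. Both ends are alike. This point is its centre, half-way up. It is brittle: press it with no more than about 15 N
- holder_base: The stone holder: a plywood base board, 250 (x) x 100 (y) x 14 high, fixed to the bench; origin at the centre of its underside. On it a frame (grey floor plate, dark wood walls) is rigidly clamped in slots: its centre stands anywhere from 12 towards -x to 12 towards +x of the board's centre. This shift along x is NOT measured: find the ends by feel or sight
- pocket_mid (a point): Point of the base board (not of the shifted frame) above its centre, level with the pocket's floor, 20 above the bench; axes as the board's. Floor plate 192 x 84. Four corner cheeks, 12 high, 25 long, 47.5 apart, flaring to 53.5 at the top, guide the stone sideways (35 to 60 along x either side of the frame's centre); between them the sides are open for fingers
- stop_end (a point): Point of the base board 56 towards +x of pocket_mid: where the face of the sprung stop would be with no shift. The stop, an aluminium block 46 wide, 12 thick, its top 11 above the pocket floor, slides back 9 along +x, then is solid: spring 3 N to start, 6.6 N at the end; over 13 N damages it. Behind it, 84 to 96 from the frame's centre, is a housing 18 above that floor
- wall_end (a point): Point of the base board 60 towards -x of pocket_mid: where the inner face of the fixed end wall (16 thick, 70 wide, 12 above the pocket floor) would be with no shift. Wall to resting stop is 116, so the 120 stone must push the stop back. Seated it touches the wall, top 44 above the bench; friction can hold it tilted, so it may need a light press
- offcut: Bystander: pine offcut block, 100 x 52 x 28; origin under its centre
- slip: Bystander: small grey slip stone, 85 x 30 x 12, of the same grey; origin under its centre
- chisel: Bystander: wood chisel, 230 long, lying along its x; origin at the front end of its handle, on the bench
- gauge: Bystander: wooden marking gauge, beam 160 long along its x through a 60 x 60 head, 72 high; origin under the head
- square: Bystander: try square, wooden stock 110 along its y, steel blade 160 along its x; origin under the stock's centre
- driver: Bystander: cordless driver lying on its side, 180 long in x, reaching 180 to its -y, 72 high; origin under its motor axis
- box: Bystander: open pine box, 160 x 130 x 120 high; origin under its centre
- mallet: Bystander: wooden mallet lying along its x, 320 long, head 75 x 105 x 55 at its +x end; origin under its axis
Mind the look-alikes: they are no part of the job. Leave any red look-alike of the part that bears stone_center alone.

How it is judged (in metres and radians):
On the way:
1. the stone is lifted clear of the bench (height (world z) of stone_center above 0.05 m), for 0.2 s.
At the end, for the whole second after the job is handed in: The stone lies at rest in the holder's pocket, let go, lengthways along the holder (within 0.05 rad) and flat (within 0.03 rad), its centre 30 to 34 mm above the bench, within 3 mm of the holder's middle line and within 16 mm of the base's centre along it (z of stone_center in the frame of holder_base between 0.03 and 0.034 m and x of stone_center in the frame of holder_base between -0.016 and 0.016 m and y of stone_center in the frame of holder_base between -0.003 and 0.003 m and angle between the z axis of stone_center and the z axis of holder_base, either way round below 0.03 rad and angle between the x axis of stone_center and the x axis of holder_base, either way round below 0.05 rad and linear speed of stone below 0.01 m/s and contact force between the fingers and stone below 0.1 N); the robot touches nothing.
It fails at once if the holder is loaded with more than 45 N in all (floor, walls and stop together) (contact force between anything else and holder_base above 45 N).
It fails at once if the sprung stop is pushed with more than 13 N (contact force between anything else and stop above 13 N).
It fails at once if a bystander is moved by more than 20 mm (distance of any of offcut, slip, chisel, gauge, square, driver, box, mallet from where it was at the start of the episode above 0.02 m).
It also fails if it takes over 72 s, if anything falls off the work surface, if the arm or the gripper's body presses on something with over 40 N, if the wrist force passes 120 N, or if a joint passes its speed limit or range.

### The arm

A 6-joint arm with a two-finger parallel gripper is mounted at the origin on the work surface. World frame = base frame: x ahead of the robot, y to its left, z up, the work surface at z = 0. Lengths are in mm, angles in rad, forces in N, time in s.
With the tool pointing down it reaches from about 350 to 875 mm from the base axis. Payload 4.2 kg.
Tool frame: the origin (TCP) lies at the very end of the fingers, on their centre line; the grasp point (between the pads) lies arm.hold_point_z behind it (arm.hold_point_z is the distance from the TCP to the grasp point, in mm); z points along the fingers, y is the direction in which the jaws open and shut (so a half turn about z gives the same grasp; the last joint's range is limited). The gripper opens to 85 mm and grips with 20 to 120 N. Pads are 22 mm wide; open, the fingers measure 114 mm over their backs; the gripper's body (76 mm by 85 mm) begins 54 mm behind the grasp point. The pads swing forward as they close: fully open they stand 13 mm farther back than shut.
Start: joints at [-0.937, 0.385, 0.008, 0, -1.194, -0.259], TCP at [228.818, -581.585, 231.312] pointing down, gripper open.
Joint ranges: [-3.14, 3.14], [-1.21, 2.06], [-1.07, 1.41], [-3.16, 2.05], [-2.99, -0.16], [-3.1, 3.1]. Speed limits (rad/s): [2.79, 2.79, 3.14, 3.14, 3.14, 3.14].

### API

Orientations are given as a unit quaternion [x, y, z, w].
In Python, from bench import arm gives the robot as it stands.
- The arm moves only by the tool step_arm, never from a script. Its argument "series" is a list of rows, each a list of 6 numbers: the shift along the world's x, y, z scaled (see below), then the turn, a rotation vector about the world's x, y, z scaled (see below). A call has 1 to 12 rows; each row is the pose to reach, as a shift and turn from the pose commanded when the call began; what a row does not reach only later rows make up. The controller multiplies each number of a shift by 400 mm and each number of a turn by pi/2 rad. A row lasts 1/12 s, in which the tool goes at most 41.7 mm and 7.16 degrees, less where a joint would pass 70% of its speed; a pose out of reach is approached as far as the arm can. A call with a number of a shift or a turn outside -1 to 1 is refused whole. A call with a gripper value outside its range is refused whole. "jaw" is the opening, from -1 (shut) to 1 (fully open), set as the call begins (left out, the last holds). The fingers move at their own pace and stop on an object; the grip force is fixed at half the most. Time passes only in rows, so rows that repeat a pose let the fingers close. It gives the time, the measured TCP pose, the force and the opening at its end, in the units of the state.
- arm.read_state(): the state, without advancing time (a new reading comes with each control period).
- arm.get_image(name): name is "scene" or "top" or "wrist"; returns a dict with "image" (480x640x3 uint8, red, green, blue), "camera_matrix" (3x3 intrinsics, pixels), "world_from_camera" (4x4, takes a point from camera to world coordinates). Camera axes: x right, y up, looking along -z (the intrinsics and any distortion apply to the point x, -y, -z); pixel columns grow to the right and rows downward; lengths in mm; the calibration is good to about 2 mm. The wrist camera is an equidistant fisheye: a pixel r from the principal point sees the ray r / f radians off the axis. A picture is of the moment at which its call begins. There is no depth.
- arm.job_done(): hands the job in, once; it reports no verdict.
The state is a dict: "clock": time; "joints": joint angles; "joint_vel": joint speeds; "joint_efforts": joint torques, N m; "position": TCP position; "ee_rot": TCP orientation; "contact_force": force on the tool from outside, world axes, zero at the start; "wrist_torque": the same for the moment, N m; "gripper_width": finger opening in mm.
Only numpy, scipy, OpenCV 4.12 (cv2) and the standard library are available. Lean on these libraries where they do the work, as an engineer would, in place of code of your own. Each camera call takes 0.05 s, during which the arm holds its last target.

## Working session

There is one attempt and no reset: what is moved stays moved. The work goes in short steps, Python scripts to look and compute and a tool call to move; the robot and the scene stay as the last step left them, time stands still between calls to the robot, and variables do not carry over. Pictures are saved under pics/ and viewed, and the job is handed in when it is done.

Besides the shell and the picture viewer there is one more tool, called after "Call:" by a JSON object that holds its "method" and its "body". step_arm: Moves the arm, as the interface text tells. Shifts and turns lie within -1 to 1; 1 stands for 400 mm of shift or pi/2 rad of turn. Its arguments: {"type":"object","properties":{"series":{"type":"array","items":{"type":"array","items":{"type":"number","minimum":-1,"maximum":1}}},"jaw":{"type":"number"}},"required":["series"]}

```bash
ls; mkdir -p pics; python3 - <<'E'
from bench import arm
import cv2, numpy as np
s=arm.read_state()
for k,v in s.items(): print(k,np.round(v,3))
print(arm.hold_point_z)
for n in ["scene","top","wrist"]:
    d=arm.get_image(n); cv2.imwrite(f"pics/{n}0.png",d["image"][...,::-1]); print(n,d["camera_matrix"].tolist(),np.round(d["world_from_camera"],4).tolist(), [k for k in d])
    np.savez(f"{n}0.npz",**d)
E
```

```text
pics
clock 0.0
joints [-0.937  0.386  0.007 -0.    -1.194 -0.259]
joint_vel [ 0.003  0.002  0.    -0.    -0.001  0.001]
joint_efforts [-0.0000e+00 -3.9228e+01  1.8840e+01  4.1860e+00 -5.0000e-03  0.0000e+00]
position [ 228.606 -581.06   230.213]
ee_rot [-0.186  0.983  0.001 -0.   ]
contact_force [ 0.104  0.485 -0.482]
wrist_torque [-0.008 -0.002 -0.017]
gripper_width 85.619
18.700000000000003
scene [[450.74963337165235, 0.0, 315.1960475485775], [0.0, 450.74963337165235, 235.21072744816004], [0.0, 0.0, 1.0]] [[-0.6629, -0.5235, 0.5353, 1089.0153], [0.7487, -0.4713, 0.4661, 502.2214], [0.0083, 0.7097, 0.7044, 772.8598], [0.0, 0.0, 0.0, 1.0]] ['image', 'camera_matrix', 'world_from_camera']
top [[491.6630002145006, 0.0, 316.3346001251381], [0.0, 491.6630002145006, 238.82580727720762], [0.0, 0.0, 1.0]] [[0.0272, 0.9958, -0.0873, 429.0123], [-0.9995, 0.0257, -0.0188, 7.197], [-0.0165, 0.0878, 0.996, 1141.8761], [0.0, 0.0, 0.0, 1.0]] ['image', 'camera_matrix', 'world_from_camera']
wrist [[371.64829954431775, 0.0, 325.9773611781736], [0.0, 371.64829954431775, 235.36736687748214], [0.0, 0.0, 1.0]] [[-0.3663, -0.8884, -0.2766, 158.7477], [0.9305, -0.3491, -0.1109, -610.4522], [0.002, -0.298, 0.9546, 372.4958], [0.0, 0.0, 0.0, 1.0]] ['image', 'camera_matrix', 'world_from_camera']
```

View pics/scene0.png

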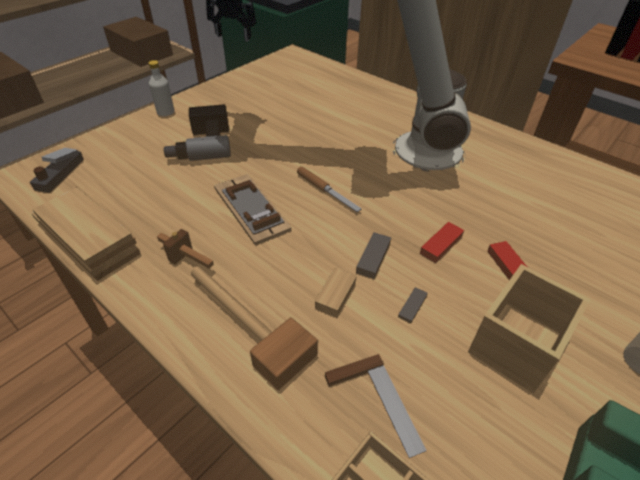

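View pics/top0.png

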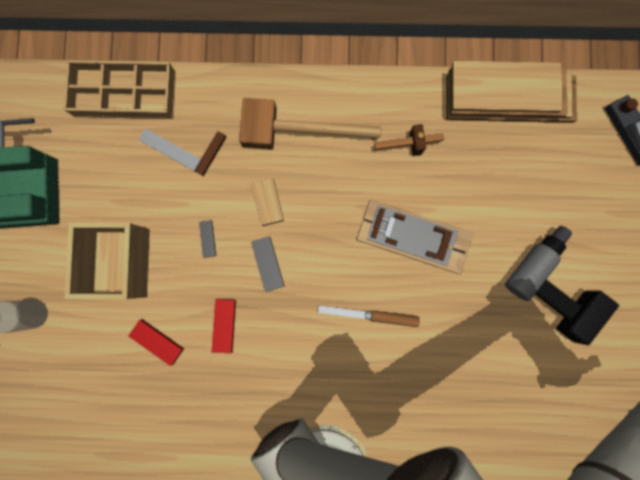

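View pics/wrist0.png

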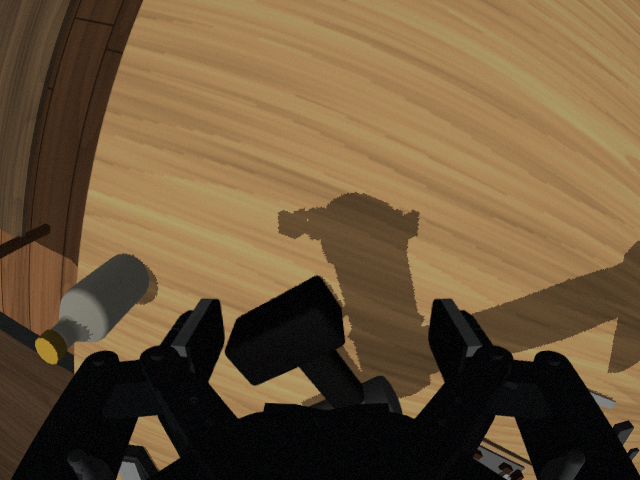

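The scene and top views show the stone near top pixel (267,263). The holder is at (415,237), with its bright stop at the left end (388,228) and its wall at the right end (445,245). I'll enlarge both before measuring.

```bash
cat > h.py <<'E'
import numpy as np, cv2
def ray(d,px):
    K=d["camera_matrix"];T=d["world_from_camera"]
    px=np.atleast_2d(np.asarray(px,float))
    x=(px[:,0]-K[0,2])/K[0,0]; y=(px[:,1]-K[1,2])/K[1,1]
    return T[:3,3], np.c_[x,-y,-np.ones_like(x)]@T[:3,:3].T
def rayw(d,px):
    K=d["camera_matrix"];T=d["world_from_camera"]
    px=np.atleast_2d(np.asarray(px,float))
    x=(px[:,0]-K[0,2])/K[0,0]; y=(px[:,1]-K[1,2])/K[1,1]
    r=np.hypot(x,y)+1e-12
    return T[:3,3], np.c_[x/r*np.sin(r),-y/r*np.sin(r),-np.cos(r)]@T[:3,:3].T
def plane(d,px,z,wrist=False):
    o,v=(rayw if wrist else ray)(d,px)
    return o+v*((z-o[2])/v[:,2])[:,None]
def projw(d,P):
    K=d["camera_matrix"];T=d["world_from_camera"]
    c=(np.atleast_2d(P)-T[:3,3])@T[:3,:3]; x,y,z=c[:,0],-c[:,1],-c[:,2]
    r=np.hypot(x,y)+1e-12; th=np.arctan2(r,z)
    return np.c_[K[0,2]+K[0,0]*th*x/r,K[1,2]+K[1,1]*th*y/r]
def proj(d,P):
    K=d["camera_matrix"];T=d["world_from_camera"]
    c=(np.atleast_2d(P)-T[:3,3])@T[:3,:3]; x,y,z=c[:,0],-c[:,1],-c[:,2]
    return np.c_[K[0,2]+K[0,0]*x/z,K[1,2]+K[1,1]*y/z]
E
python3 - <<'E'
import cv2,numpy as np
from h import *
d=dict(np.load("top0.npz")); im=d["image"][...,::-1]
a=cv2.resize(im[190:285,345:485],None,fx=5,fy=5,interpolation=cv2.INTER_CUBIC)
cv2.imwrite("pics/a.png",a)
a=cv2.resize(im[225:300,230:300],None,fx=7,fy=7,interpolation=cv2.INTER_CUBIC)
cv2.imwrite("pics/b.png",a)
print(im[263,267],im[238,415])
for (c,z) in [((267,263),24),((415,237),20)]: print(plane(d,c,z))
hsv=cv2.cvtColor(np.ascontiguousarray(im),cv2.COLOR_BGR2HSV)
m=((hsv[...,1]<60)).astype(np.uint8)
n,l,st,ce=cv2.connectedComponentsWithStats(m)
for i in range(1,n):
    if 150<st[i,4]<5000: print(st[i],ce[i])
l0=l[263,267]
cs,_=cv2.findContours((l==l0).astype(np.uint8),0,2)
r=cv2.minAreaRect(cs[0]);print(r); P=plane(d,cv2.boxPoints(r),24);print(P)
d2=dict(np.load("scene0.npz")); im=d2["image"][...,::-1]
cv2.imwrite("pics/c.png",cv2.resize(im[165:255,200:305],None,fx=6,fy=6,interpolation=cv2.INTER_CUBIC))
E
```

```text
[110 112 112] [140 141 142]
[[468.90994337 139.14021157  24.        ]]
[[ 537.38179315 -196.78269303   20.        ]]
[ 606   96   34   68 1068] [626.92322097 125.50374532]
[  0 119  33  29 205] [  9.54634146 127.83414634]
[139 129  61  42 862] [169.36426914 149.34802784]
[ 368  206   90   60 2512] [411.05772293 234.81847134]
[200 221  15  36 429] [207.04195804 238.36363636]
[ 506  227  111  117 3989] [558.58335422 288.03108549]
[252 237  32  54 984] [267.18495935 263.66361789]
[   0  300   46   32 1118] [ 20.68604651 314.480322  ]
[318 305  54  14 419] [344.02625298 312.01193317]
[ 586  404   54   76 2140] [621.45607477 447.68738318]
[447 448  35  32 508] [463.3484252  467.58070866]
[569 464  52  16 518] [591.81853282 473.55791506]
((267.0566101074219, 263.6981201171875), (51.6475715637207, 19.230478286743164), 74.05460357666016)
[[517.00960015 178.20034274  24.        ]
 [530.22402674 136.29044948  24.        ]
 [418.08896432 100.06035964  24.        ]
 [405.03358107 141.59165648  24.        ]]
```

View pics/a.png

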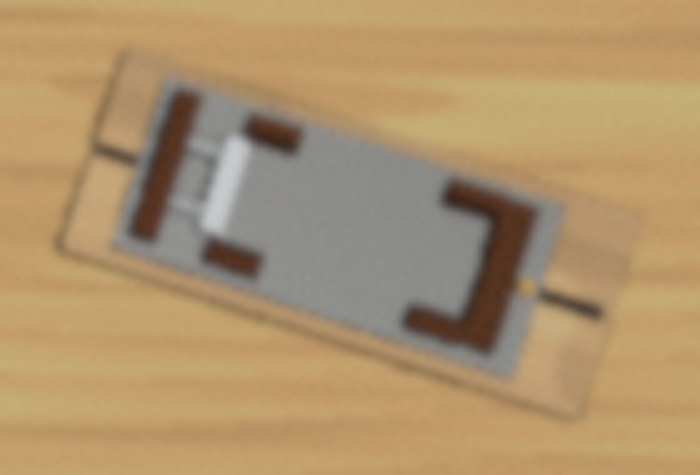

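View pics/b.png

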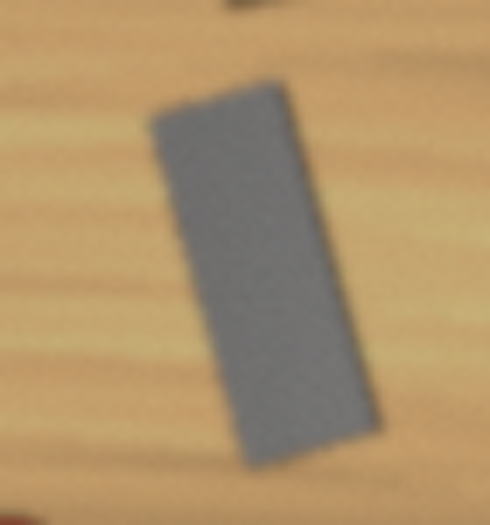

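View pics/c.png

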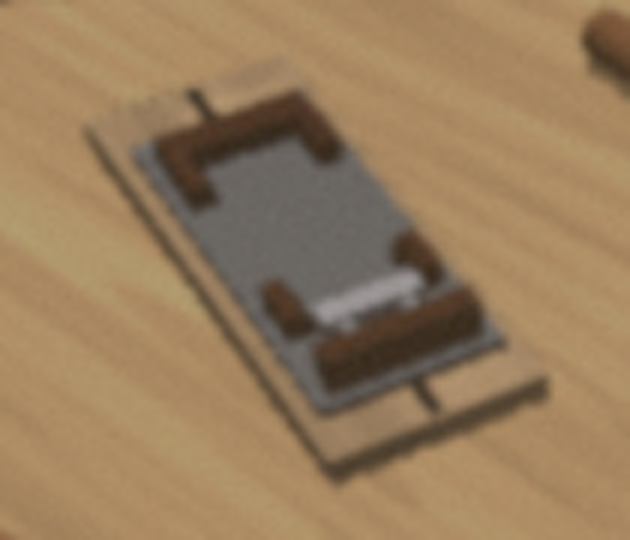

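```bash
python3 - <<'E'
import cv2,numpy as np
from h import *
from scipy.spatial.transform import Rotation as R
d=dict(np.load("top0.npz")); im=np.ascontiguousarray(d["image"][...,::-1])
f=lambda p:(np.array(p)+.5)/5-.5+[345,190]
pl=plane(d,f([(168,78),(562,203),(515,378),(112,247)]),20)
bd=plane(d,f([(125,48),(640,212),(580,418),(60,247)]),14)
for P in (pl,bd):
    c=P.mean(0); a=(P[0]+P[3]-P[1]-P[2])/2; b=(P[0]+P[1]-P[2]-P[3])/2
    print(c,np.linalg.norm(a),np.linalg.norm(b),np.degrees(np.arctan2(a[1],a[0])),np.degrees(np.arctan2(b[1],b[0])))
print(R.from_quat([-0.186,0.983,0.001,0]).as_matrix().round(3))
w=dict(np.load("wrist0.npz"));Rt=R.from_quat([-0.186,0.983,0.001,0]).as_matrix()
T=w["world_from_camera"]
print("cam in tool",Rt.T@(T[:3,3]-[228.6,-581.06,230.2]));print((Rt.T@T[:3,:3]).round(3)); print(projw(w,[228.6,-581.06,230.2]))
E
```

```text
[ 542.26558737 -190.63170336   20.        ] 189.96671002310214 82.73874210446087 73.45076268745534 -15.904817150525991
[ 540.93440949 -196.98915271   14.        ] 248.07703306277818 98.1613710321485 73.32160235895704 -16.40239286147194
[[-0.931 -0.365 -0.   ]
 [-0.365  0.931  0.002]
 [-0.     0.002 -1.   ]]
cam in tool [  75.70897224   -1.56007195 -142.32728475]
[[ 0.001  0.955  0.298]
 [ 1.    -0.001 -0.   ]
 [-0.     0.298 -0.955]]
[[329.39758783 304.74749605]]
```

The top view puts the holder's +x axis at about 73.4°, the base centre at about (541,-196), and the frame shift at about +6 mm. Next I go above the holder and look with the wrist camera.

Call:
{"method": "step_arm", "body": {"series": [[0.78,0.97,-0.2,0,0,0.578],[0.78,0.97,-0.2,0,0,0.578],[0.78,0.97,-0.2,0,0,0.578],[0.78,0.97,-0.2,0,0,0.578],[0.78,0.97,-0.2,0,0,0.578],[0.78,0.97,-0.2,0,0,0.578],[0.78,0.97,-0.2,0,0,0.578],[0.78,0.97,-0.2,0,0,0.578],[0.78,0.97,-0.2,0,0,0.578],[0.78,0.97,-0.2,0,0,0.578],[0.78,0.97,-0.2,0,0,0.578],[0.78,0.97,-0.2,0,0,0.578]], "jaw": 1}}

```text
clock: 1.15
position: [539.0, -195.0, 151.6]
ee_rot: [-0.598, 0.801, 0.0, -0.0]
contact_force: [0.6, -0.5, 0.7]
gripper_width: 85.1
```

```bash
python3 - <<'E'
from bench import arm
import cv2, numpy as np
d=arm.get_image("wrist"); cv2.imwrite("pics/wrist1.png",d["image"][...,::-1]); np.savez("wrist1.npz",**d)
s=arm.read_state(); print(s["position"],s["ee_rot"],s["joints"])
E
```

```text
[ 543.11603066 -190.63288903  150.13512304] [-6.00521802e-01  7.99608076e-01 -1.42002549e-04  6.84884313e-04] [-5.66036606e-02  3.71699378e-01 -2.30647194e-01 -8.09101228e-04
 -9.67219794e-01 -2.25426428e-01]
```

View pics/wrist1.png

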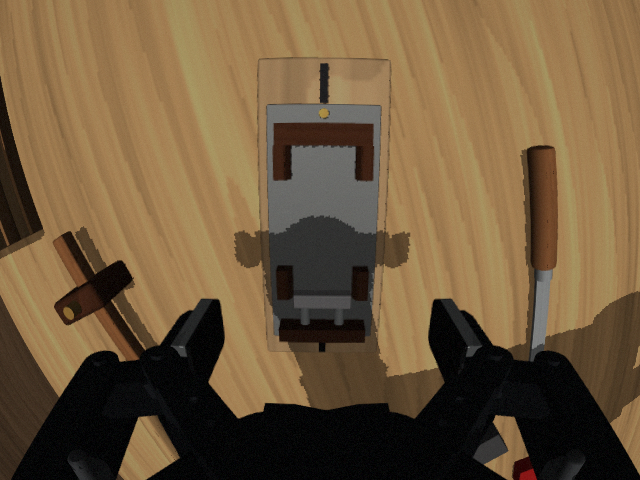

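The holder is fully in view: wall at the top (row ~135), stop at (322,302) and housing at row ~332. The arm may still have been settling, so I'll retake the picture and measure.

```bash
python3 - <<'E'
from bench import arm
import cv2, numpy as np
from h import *
d=arm.get_image("wrist"); np.savez("wrist2.npz",**d)
s=arm.read_state(); print(s["clock"],s["position"],s["ee_rot"],s["joint_vel"].round(3) if hasattr(s["joint_vel"],'round') else s["joint_vel"])
d1=dict(np.load("wrist1.npz")); print(d1["world_from_camera"][:3,3],d["world_from_camera"][:3,3], np.abs(d["image"].astype(int)-d1["image"]).mean())
im=np.ascontiguousarray(d["image"][...,::-1])
cv2.imwrite("pics/w2a.png",cv2.resize(im[45:245,225:425],None,fx=3,fy=3,interpolation=cv2.INTER_CUBIC))
cv2.imwrite("pics/w2b.png",cv2.resize(im[225:365,225:425],None,fx=4,fy=4,interpolation=cv2.INTER_CUBIC))
E
```

```text
1.25 [ 540.87221488 -192.7737843   150.46729771] [-6.00745268e-01  7.99440343e-01  4.44558875e-04 -2.53662455e-04] [-0.069 -0.033 -0.03   0.006 -0.03   0.044]
[ 518.08481817 -269.0502902   293.75620282] [ 522.4263318  -264.91933941  292.24451077] 7.063870442708334
```

View pics/w2a.png

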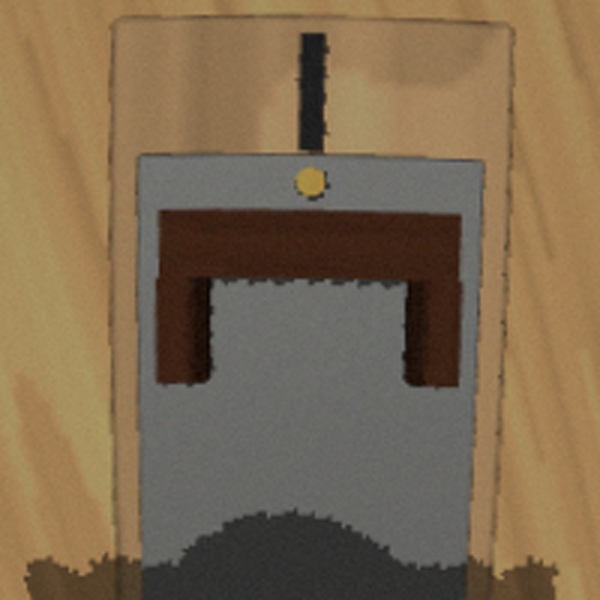

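View pics/w2b.png

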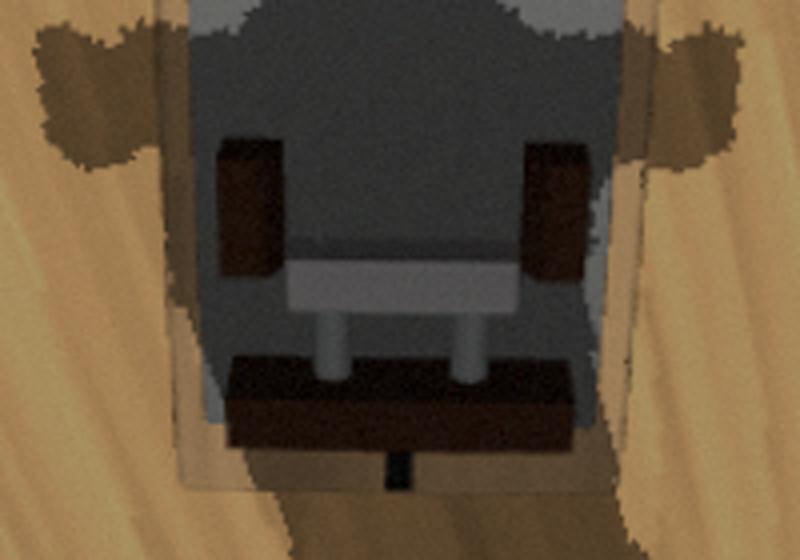

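```bash
cat > meas.py <<'E'
import numpy as np
from h import *
fa=lambda p:(np.atleast_2d(p)+.5)/3-.5+[225,45]
fb=lambda p:(np.atleast_2d(p)+.5)/4-.5+[225,225]
def rep(d):
    bd=plane(d,np.r_[fa([(112,20),(513,28)]),fb([(617,492),(182,488)])],14,True)
    pl=plane(d,np.r_[fa([(138,155),(484,162)]),fb([(597,428),(205,422)])],20,True)
    for n,P in(("board",bd),("plate",pl)):
        c=P.mean(0); a=(P[2]+P[3]-P[1]-P[0])/2; b=(P[1]+P[2]-P[0]-P[3])/2
        print(n,c.round(1),np.linalg.norm(a).round(1),np.linalg.norm(b).round(1),np.degrees(np.arctan2(a[1],a[0])),np.degrees(np.arctan2(b[1],b[0])))
        if n=="board": c0=c; ax=a/np.linalg.norm(a)
    ay=np.array([-ax[1],ax[0],0])
    def loc(n,px,z):
        P=plane(d,px,z,True)-c0; print(n,np.c_[P@ax,P@ay].round(1).tolist())
    loc("wall inner",fa([(212,278),(405,280)]),32); loc("wall outer",fa([(160,210),(461,215)]),32)
    loc("plate",np.r_[fa([(138,155),(484,162)]),fb([(597,428),(205,422)])],20)
    loc("stop front",fb([(288,260),(517,262)]),31); loc("stop back",fb([(290,312),(518,314)]),31)
    loc("hous outer",fb([(228,448),(572,450)]),38)
    loc("slot/bolt",np.r_[fa([(312,182),(312,34)]),fb([(398,488)])],20)
    loc("cheek ends",np.r_[fa([(180,383),(437,386)]),],32)
if __name__=="__main__":
    rep(dict(np.load("wrist2.npz")))
E
python3 meas.py
```

```text
board [ 541.8 -198.5   14. ] 247.4 98.6 73.03359562026802 163.0317499998552
plate [ 543.7 -191.9   20. ] 190.6 83.9 73.03986195939544 162.8103533338085
wall inner [[-58.7, -22.5], [-58.9, 22.2]]
wall outer [[-74.8, -34.6], [-74.6, 34.9]]
plate [[-88.7, -41.6], [-88.2, 41.8], [102.3, 42.3], [102.1, -42.1]]
stop front [[57.2, -22.4], [57.0, 22.2]]
stop back [[68.7, -22.3], [68.5, 22.9]]
hous outer [[96.8, -34.9], [96.2, 34.7]]
slot/bolt [[-81.9, 0.4], [-118.5, -0.1], [118.1, -0.4]]
cheek ends [[-33.9, -30.0], [-34.1, 30.5]]
```

Call:
{"method": "step_arm", "body": {"series": [[-0.183,0.832,0,0,0,-0.613],[-0.183,0.832,0,0,0,-0.613],[-0.183,0.832,0,0,0,-0.613],[-0.183,0.832,0,0,0,-0.613],[-0.183,0.832,0,0,0,-0.613],[-0.183,0.832,0,0,0,-0.613],[-0.183,0.832,0,0,0,-0.613],[-0.183,0.832,0,0,0,-0.613],[-0.183,0.832,0,0,0,-0.613],[-0.183,0.832,0,0,0,-0.613],[-0.183,0.832,0,0,0,-0.613],[-0.183,0.832,0,0,0,-0.613]]}}

```text
clock: 2.25
position: [464.7, 135.8, 151.9]
ee_rot: [-0.16, 0.987, -0.0, -0.0]
contact_force: [0.0, -1.0, 0.5]
gripper_width: 85.2
```

```bash
python3 - <<'E'
from bench import arm
import cv2, numpy as np
from h import *
for _ in range(3): d=arm.get_image("wrist")
np.savez("wrist3.npz",**d)
s=arm.read_state(); print(s["clock"],s["position"],s["ee_rot"],s["joints"])
im=np.ascontiguousarray(d["image"][...,::-1]); cv2.imwrite("pics/w3.png",im)
E
```

```text
2.4 [465.04323935 134.56412583 151.85559161] [-1.58327969e-01  9.87386535e-01 -1.20313660e-04 -2.66987818e-04] [ 6.18043378e-01  2.25515145e-01 -4.43594187e-01 -2.66134617e-05
 -9.02272311e-01 -1.87082913e+00]
```

View pics/w3.png

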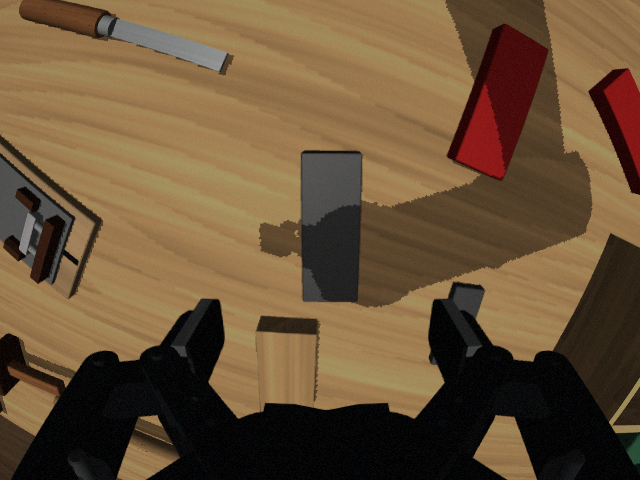

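```bash
python3 - <<'E'
import cv2,numpy as np
d=dict(np.load("wrist3.npz")); im=np.ascontiguousarray(d["image"][...,::-1])
cv2.imwrite("pics/w3a.png",cv2.resize(cv2.convertScaleAbs(im[140:310,280:385],alpha=1.5),None,fx=3.5,fy=3.5,interpolation=cv2.INTER_CUBIC))
from bench import arm
s=arm.read_state(); print(s["position"],s["joint_vel"],s["contact_force"])
E
```

```text
[465.04323935 134.56412583 151.85559161] [-5.32617737e-03  1.53063243e-03  3.09049894e-03  4.46156741e-04
 -8.52976554e-05 -3.94937383e-03] [ 0.06095896 -0.8019497  -0.08819266]
```

View pics/w3a.png

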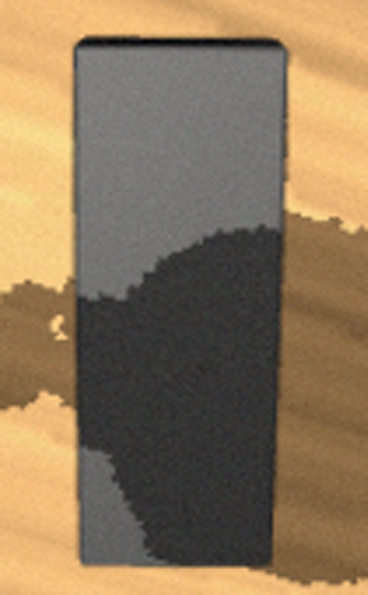

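```bash
python3 - <<'E'
from h import *
from bench import arm
from scipy.spatial.transform import Rotation as R
d=dict(np.load("wrist3.npz"))
px=(np.array([(75,45),(283,45),(272,566),(81,566)])+.5)/3.5-.5+[280,140]
P=plane(d,px,24,True); c=P.mean(0); a=(P[0]+P[1]-P[2]-P[3])/2; b=(P[1]+P[2]-P[0]-P[3])/2
print(P.round(1).tolist(),c,np.linalg.norm(a),np.linalg.norm(b),np.degrees(np.arctan2(a[1],a[0])),np.degrees(np.arctan2(b[1],b[0])))
s=arm.read_state(); Rt=R.from_quat(s["ee_rot"]).as_matrix()
print("tool y ang",np.degrees(np.arctan2(Rt[1,1],Rt[0,1])),"stone in tool",Rt.T@(c-s["position"]), "world delta",c-s["position"])
E
```

```text
[[419.5, 99.3, 24.0], [405.9, 140.1, 24.0], [519.0, 178.1, 24.0], [533.0, 135.8, 24.0]] [469.33704496 138.32169548  24.        ] 119.28904778361337 43.80036124045613 -161.7904959331936 108.29071409703361
tool y ang 108.21972099805612 stone in tool [ -5.3256629    2.24624079 127.85225895] world delta [   4.29380561    3.75756965 -127.85559161]
```

Call:
{"method": "step_arm", "body": {"series": [[0.0095,0.0098,-0.1,0,0,0],[0.0095,0.0098,-0.2,0,0,0],[0.0095,0.0098,-0.28,0,0,0],[0.0095,0.0098,-0.32,0,0,0],[0.0095,0.0098,-0.345,0,0,0],[0.0095,0.0098,-0.36,0,0,0],[0.0095,0.0098,-0.365,0,0,0],[0.0095,0.0098,-0.365,0,0,0],[0.0095,0.0098,-0.365,0,0,0],[0.0095,0.0098,-0.365,0,0,0]]}}

```text
clock: 3.23
position: [469.4, 140.1, 6.9]
ee_rot: [-0.159, 0.987, 0.0, 0.001]
contact_force: [-0.9, -0.3, 0.4]
gripper_width: 85.3
```

Call:
{"method": "step_arm", "body": {"series": [[0,0,-0.006,0,0,0],[0,0,-0.006,0,0,0],[0,0,-0.006,0,0,0],[0,0,-0.006,0,0,0],[0,0,-0.006,0,0,0],[0,0,-0.006,0,0,0],[0,0,-0.006,0,0,0],[0,0,-0.006,0,0,0],[0,0,-0.006,0,0,0],[0,0,-0.006,0,0,0],[0,0,-0.006,0,0,0],[0,0,-0.006,0,0,0]], "jaw": -0.3}}

```text
clock: 4.23
position: [469.0, 140.0, 4.2]
ee_rot: [-0.159, 0.987, 0.0, 0.0]
contact_force: [-1.1, 0.4, 6.3]
gripper_width: 43.5
```

```bash
cat > st.py <<'E'
from bench import arm
import numpy as np
from scipy.spatial.transform import Rotation as R
s=arm.read_state(); Rt=R.from_quat(s["ee_rot"]).as_matrix()
print("t",round(s["clock"],2),"p",np.round(s["position"],2),"F",np.round(s["contact_force"],2),"M",np.round(s["wrist_torque"],2),"w",round(s["gripper_width"],2),"yawY",round(np.degrees(np.arctan2(Rt[1,1],Rt[0,1])),2),"z",Rt[:,2].round(3),"vel",np.abs(s["joint_vel"]).max().round(3))
E
python3 st.py
```

```text
t 4.23 p [469.01 140.     4.15] F [-1.13  0.43  6.34] M [-0.18  0.31 -0.03] w 43.54 yawY 108.35 z [ 0.001  0.    -1.   ] vel 0.001
```

Call:
{"method": "step_arm", "body": {"series": [[0,0,0.02,0,0,0],[0,0,0.06,0,0,0],[0,0,0.12,0,0,0],[0,0,0.19,0,0,0],[0,0,0.26,0,0,0],[0,0,0.32,0,0,0],[0,0,0.36,0,0,0],[0,0,0.38,0,0,0],[0,0,0.38,0,0,0],[0,0,0.38,0,0,0],[0,0,0.38,0,0,0]]}}

```text
clock: 5.15
position: [467.6, 139.3, 154.0]
ee_rot: [-0.159, 0.987, -0.0, -0.002]
contact_force: [-0.2, 0.1, -2.6]
gripper_width: 43.9
```

```bash
python3 st.py; python3 - <<'E'
from bench import arm
import cv2, numpy as np
d=arm.get_image("wrist"); d=arm.get_image("wrist")
np.savez("wrist4.npz",**d); im=np.ascontiguousarray(d["image"][...,::-1]); cv2.imwrite("pics/w4.png",im)
E
python3 st.py
```

```text
t 5.15 p [467.62 139.29 153.95] F [-0.24  0.08 -2.63] M [-0.04 -0.03  0.03] w 43.94 yawY 108.3 z [-0.003 -0.001 -1.   ] vel 0.008
t 5.25 p [467.92 139.37 154.  ] F [ 0.56 -0.02 -3.34] M [-0.03  0.    0.  ] w 43.26 yawY 108.31 z [-0.003 -0.002 -1.   ] vel 0.008
```

View pics/w4.png

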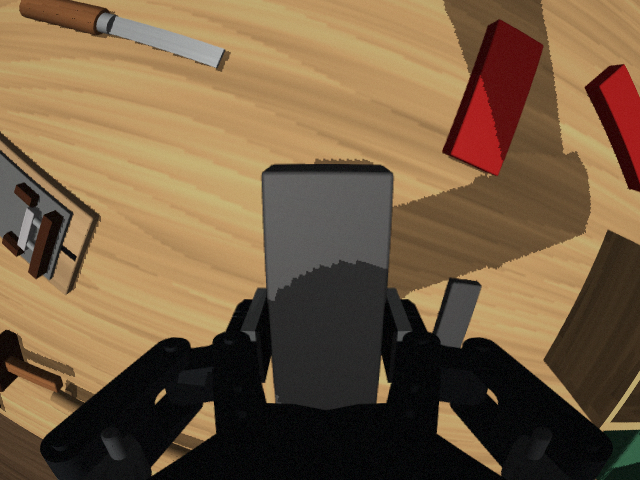

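```bash
python3 - <<'E'
from h import *
from bench import arm
from scipy.spatial.transform import Rotation as R
d=dict(np.load("wrist4.npz")); im=np.ascontiguousarray(d["image"][...,::-1])
cv2.imwrite("pics/w4a.png",cv2.resize(cv2.convertScaleAbs(im[155:305,245:411],alpha=1.5),None,fx=4,fy=4,interpolation=cv2.INTER_CUBIC))
s=arm.read_state(); Rt=R.from_quat(s["ee_rot"]).as_matrix()
px=[(263,172),(393,172)]
for z in (171,174,177):
    P=plane(d,px,z,True); print(z,((P-s["position"])@Rt).round(1).tolist())
E
```

```text
171 [[59.5, -22.9, -16.8], [59.5, 21.5, -16.8]]
174 [[59.8, -22.4, -19.8], [59.9, 20.9, -19.8]]
177 [[60.2, -21.9, -22.8], [60.3, 20.4, -22.8]]
```

View pics/w4a.png

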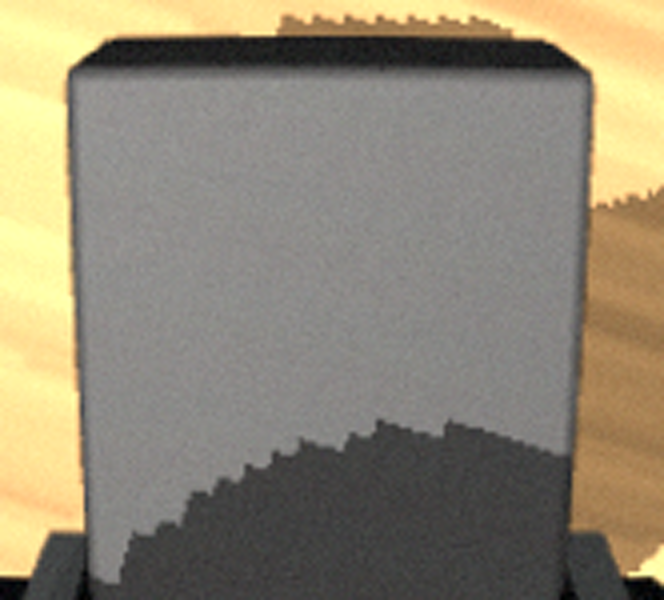

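The stone is held (about 3 N), centred in the jaws and square to the tool. I'm carrying it above the pocket and turning it to the holder's axis.

Call:
{"method": "step_arm", "body": {"series": [[0.0177,-0.0863,0,0,0,0.061],[0.037,-0.18,0,0,0,0.125],[0.056,-0.273,0,0,0,0.19],[0.075,-0.366,0,0,0,0.26],[0.094,-0.46,0,0,0,0.33],[0.113,-0.553,0,0,0,0.4],[0.132,-0.646,0,0,0,0.46],[0.15,-0.735,0,0,0,0.52],[0.165,-0.807,0,0,0,0.57],[0.174,-0.85,0,0,0,0.6],[0.1765,-0.863,0,0,0,0.6094],[0.1765,-0.863,0,0,0,0.6094]]}}

```text
clock: 6.25
position: [538.8, -206.6, 153.9]
ee_rot: [-0.595, 0.804, 0.001, -0.001]
contact_force: [0.1, -0.1, -2.2]
gripper_width: 43.6
```

```bash
python3 st.py
```

```text
t 6.25 p [ 538.84 -206.56  153.94] F [ 0.06 -0.12 -2.2 ] M [ 0.04 -0.01 -0.  ] w 43.63 yawY 163.01 z [-0.003  0.    -1.   ] vel 0.043
```

Call:
{"method": "step_arm", "body": {"series": [[0,0,-0.04,-0.03,0.009,0],[0,0,-0.09,-0.06,0.018,0],[0,0,-0.14,-0.09,0.027,0],[0,0,-0.18,-0.1063,0.0321,0],[0,0,-0.1975,-0.1063,0.0321,0],[0,0,-0.1975,-0.1063,0.0321,0],[0,0,-0.1975,-0.1063,0.0321,0],[0,0,-0.1975,-0.1063,0.0321,0]]}}

```text
clock: 6.92
position: [540.5, -205.3, 77.9]
ee_rot: [-0.594, 0.8, -0.053, -0.069]
contact_force: [0.5, 0.0, -1.5]
gripper_width: 43.9
```

```bash
python3 - <<'E'
from bench import arm
import cv2, numpy as np
for n in ("wrist","scene","top"):
    d=arm.get_image(n)
    np.savez(n+"5.npz",**d); im=np.ascontiguousarray(d["image"][...,::-1]); cv2.imwrite(f"pics/{n}5.png",im)
cv2.imwrite("pics/scene5z.png",cv2.resize(cv2.imread("pics/scene5.png")[130:260,180:330],None,fx=5,fy=4.6,interpolation=cv2.INTER_CUBIC))
E
python3 st.py
```

```text
t 7.07 p [ 540.17 -205.58   77.89] F [-0.6   0.45 -3.22] M [ 0.41 -0.1  -0.01] w 43.47 yawY 163.14 z [-0.047 -0.166 -0.985] vel 0.007
```

View pics/wrist5.png

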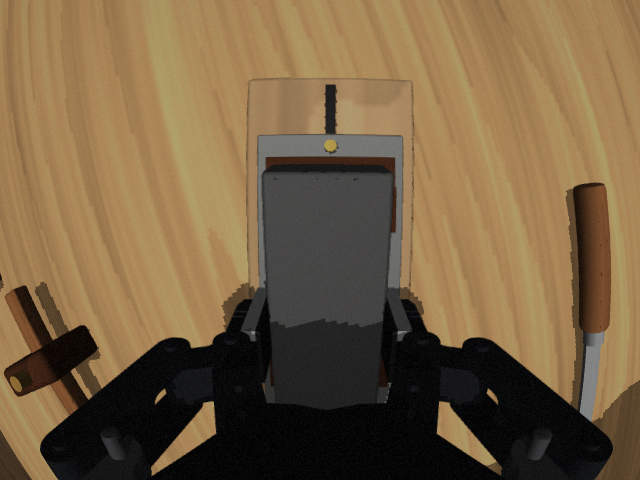

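View pics/scene5z.png

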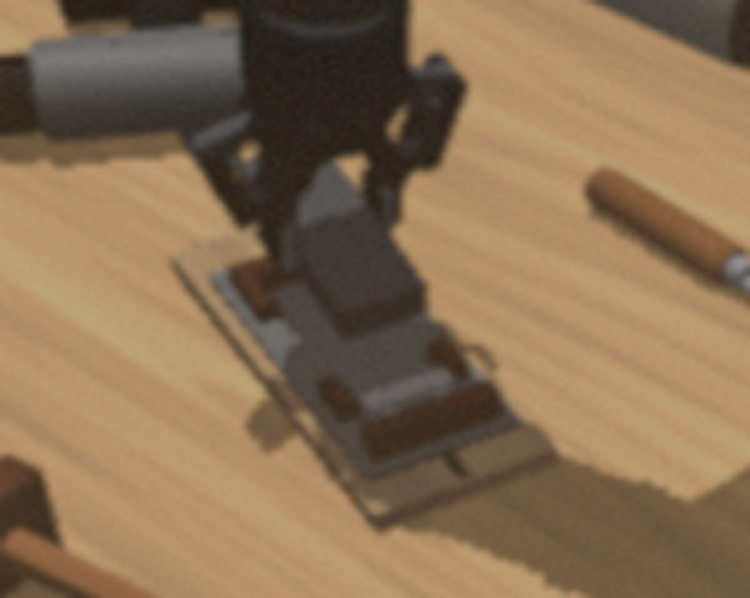

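```bash
python3 - <<'E'
from h import *
from bench import arm
from scipy.spatial.transform import Rotation as R
d=dict(np.load("wrist5.npz")); im=np.ascontiguousarray(d["image"][...,::-1])
cv2.imwrite("pics/w5a.png",cv2.resize(cv2.convertScaleAbs(im[70:250,235:425],alpha=1.5),None,fx=4,fy=3.3,interpolation=cv2.INTER_CUBIC))
s=arm.read_state(); Rt=R.from_quat(s["ee_rot"]).as_matrix(); p=s["position"]
for n,px,z in [("board",[(249,80),(412,80.5)],14),("plate",[(258,135.5),(403,136)],20),("slot",[(331,88),(331.5,132)],14),("wall out",[(267,157.5),(394.5,158)],32)]:
    P=plane(d,px,z,True); print(n,P.round(1).tolist(),((P-p)@Rt).round(2).tolist())
# stone upper corner: plane tool z=-19.8
o,v=rayw(d,[(263,172.5),(392.5,173)]); ot=(o-p)@Rt; vt=v@Rt
for z in(-19.8,-16): print("stone",(ot+vt*((z-ot[2])/vt[:,2])[:,None]).round(2).tolist())
E
```

```text
board [[552.2, -331.2, 14.0], [458.4, -302.8, 14.0]] [[103.93, -47.78, 83.21], [104.0, 50.27, 82.95]]
plate [[555.5, -295.0, 20.0], [475.9, -270.8, 20.0]] [[69.87, -40.45, 71.13], [69.85, 42.75, 70.89]]
slot [[507.0, -310.8, 14.0], [514.5, -285.0, 14.0]] [[97.61, 1.45, 81.96], [71.14, 1.73, 77.33]]
wall out [[552.6, -279.5, 32.0], [486.9, -259.5, 32.0]] [[58.24, -33.19, 56.89], [58.18, 35.48, 56.69]]
stone [[60.25, -22.38, -19.8], [60.15, 20.82, -19.8]]
stone [[59.75, -23.04, -16.0], [59.65, 21.51, -16.0]]
```

View pics/w5a.png

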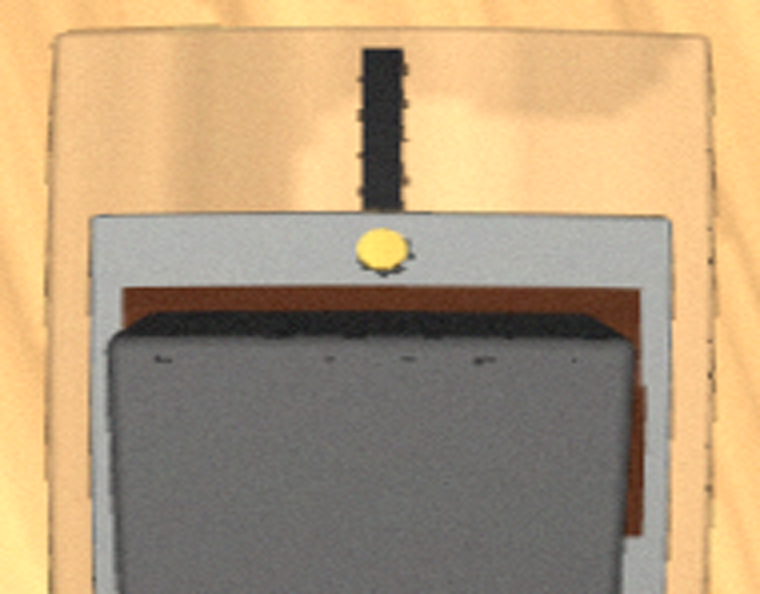

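Measured against the held stone, the holder midline is about 1.9 mm toward +y, which agrees with the earlier wrist and top measurements. The yaw matches (163.1°). I'll correct sideways and lower to about 4 mm above the pocket floor, still clear of the stop.

Call:
{"method": "step_arm", "body": {"series": [[-0.0045,0.0014,-0.02,0,0,0],[-0.0045,0.0014,-0.05,0,0,0],[-0.0045,0.0014,-0.07,0,0,0],[-0.0045,0.0014,-0.085,0,0,0],[-0.0045,0.0014,-0.0925,0,0,0],[-0.0045,0.0014,-0.0975,0,0,0],[-0.0045,0.0014,-0.0975,0,0,0],[-0.0045,0.0014,-0.0975,0,0,0],[-0.0045,0.0014,-0.0975,0,0,0]]}}

```text
clock: 7.82
position: [537.8, -204.8, 37.9]
ee_rot: [-0.594, 0.8, -0.052, -0.07]
contact_force: [-0.1, 0.4, -2.0]
gripper_width: 44.1
```

```bash
python3 st.py; python3 - <<'E'
from bench import arm
import cv2, numpy as np
for n in ("wrist","scene"):
    d=arm.get_image(n)
    np.savez(n+"6.npz",**d); im=np.ascontiguousarray(d["image"][...,::-1]); cv2.imwrite(f"pics/{n}6.png",im)
a=cv2.resize(cv2.imread("pics/scene6.png")[160:260,200:310],None,fx=5,fy=5,interpolation=cv2.INTER_CUBIC)
cv2.imwrite("pics/scene6z.png",a)
a=cv2.resize(cv2.convertScaleAbs(cv2.imread("pics/wrist6.png")[50:300,220:440],alpha=1.4),None,fx=2.3,fy=2.3,interpolation=cv2.INTER_CUBIC)
cv2.imwrite("pics/w6z.png",a)
E
python3 st.py
```

```text
t 7.82 p [ 537.82 -204.8    37.9 ] F [-0.1   0.37 -1.98] M [ 0.5  -0.14 -0.  ] w 44.08 yawY 163.18 z [-0.05  -0.166 -0.985] vel 0.004
t 7.92 p [ 537.81 -204.78   37.97] F [-0.74 -0.78 -2.4 ] M [ 0.46 -0.16  0.  ] w 43.65 yawY 163.17 z [-0.049 -0.166 -0.985] vel 0.004
```

View pics/w6z.png

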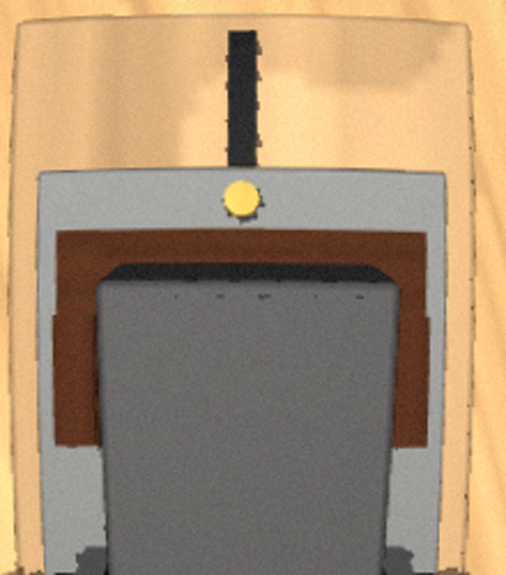

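View pics/scene6z.png

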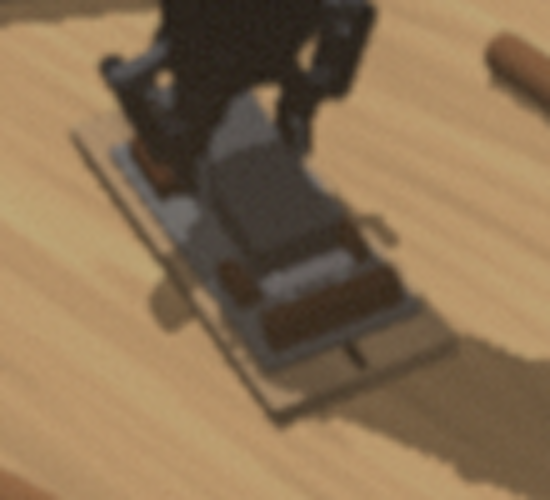

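```bash
cat > lat.py <<'E'
from h import *
from bench import arm
from scipy.spatial.transform import Rotation as R
def lat(d,s,items,stone):
    Rt=R.from_quat(s["ee_rot"]).as_matrix(); p=np.array(s["position"])
    for n,px,z in items:
        P=plane(d,px,z,True); q=(P-p)@Rt; print(n,q.round(2).tolist(),"mid",q.mean(0).round(2))
    o,v=rayw(d,stone); ot=(o-p)@Rt; vt=v@Rt
    for z in(-19.8,-16): q=(ot+vt*((z-ot[2])/vt[:,2])[:,None]); print("stone",q.round(2).tolist(),"mid",q.mean(0).round(2))
E
python3 - <<'E'
from lat import *
d=dict(np.load("wrist6.npz")); s=arm.read_state()
f=lambda L:(np.array(L)+.5)/2.3-.5+[220,50]
lat(d,s,[("board",f([(18,24),(468,26)]),14),("plate",f([(39,170),(446,173)]),20),("wallout",f([(55.5,231),(427,234)]),32),("cheek end",f([(53,445),(428,445)]),32)],f([(97,281),(400,282)]))
E
```

```text
board [[110.65, -50.37, 43.86], [110.13, 47.36, 43.69]] mid [110.39  -1.5   43.77]
plate [[77.57, -43.07, 31.93], [76.94, 39.95, 31.76]] mid [77.25 -1.56 31.85]
wallout [[65.78, -36.74, 17.67], [65.2, 33.24, 17.51]] mid [65.49 -1.75 17.59]
cheek end [[25.66, -37.75, 10.61], [25.72, 33.97, 10.56]] mid [25.69 -1.89 10.58]
stone [[60.91, -22.45, -19.8], [60.8, 21.46, -19.8]] mid [ 60.86  -0.49 -19.8 ]
stone [[60.41, -23.11, -16.0], [60.3, 22.16, -16.0]] mid [ 60.36  -0.48 -16.  ]
```

Measured again close up, the stone is about 1 mm too far to +y. I'll correct that and lower 2 mm.

Call:
{"method": "step_arm", "body": {"series": [[0.0022,-0.0006,0,0,0,0],[0.0022,-0.0006,-0.0025,0,0,0],[0.0022,-0.0006,-0.005,0,0,0],[0.0022,-0.0006,-0.005,0,0,0],[0.0022,-0.0006,-0.005,0,0,0]]}}

```text
clock: 8.33
position: [538.3, -205.0, 35.5]
ee_rot: [-0.594, 0.8, -0.052, -0.07]
contact_force: [0.1, -0.1, -2.3]
gripper_width: 43.6
```

```bash
python3 st.py
```

```text
t 8.33 p [ 538.33 -205.03   35.45] F [ 0.05 -0.06 -2.32] M [ 0.49 -0.17  0.08] w 43.62 yawY 163.17 z [-0.051 -0.166 -0.985] vel 0.002
```

Call:
{"method": "step_arm", "body": {"series": [[0.0007,0.0024,0,0,0,0],[0.0014,0.0048,0,0,0,0],[0.0022,0.0072,0,0,0,0],[0.0022,0.0072,0,0,0,0],[0.0022,0.0072,0,0,0,0]]}}

```text
clock: 8.75
position: [539.4, -202.0, 35.6]
ee_rot: [-0.594, 0.8, -0.052, -0.07]
contact_force: [-0.4, -0.2, -2.2]
gripper_width: 43.8
```

```bash
cat >> st.py <<'E'
ax=np.array([np.cos(np.radians(73.1)),np.sin(np.radians(73.1)),0]);ay=np.array([-ax[1],ax[0],0]);F=np.array(s["contact_force"]);M=np.array(s["wrist_torque"]);p=np.array(s["position"])-[541.2,-196.8,0]
print("along %.2f lat %.2f z %.2f | Fx %.2f Fy %.2f Fz %.2f My %.2f tilt %.2f deg"%(p@ax,p@ay,p[2],F@ax,F@ay,F[2],M@ay,np.degrees(np.arcsin(-Rt[:,2]@ax))))
E
python3 st.py
```

```text
t 8.75 p [ 539.41 -202.03   35.61] F [-0.35 -0.2  -2.21] M [ 0.52 -0.11 -0.03] w 43.79 yawY 163.18 z [-0.05  -0.166 -0.985] vel 0.001
along -5.53 lat 0.19 z 35.61 | Fx -0.29 Fy 0.28 Fz -2.21 My -0.53 tilt 9.99 deg
```

Call:
{"method": "step_arm", "body": {"series": [[0.0004,0.0012,0,0,0,0],[0.0009,0.0029,0,0,0,0],[0.0009,0.0029,0,0,0,0],[0.0009,0.0029,0,0,0,0]]}}

```text
clock: 9.08
position: [539.7, -201.0, 35.6]
ee_rot: [-0.594, 0.8, -0.052, -0.07]
contact_force: [0.4, -0.0, -3.1]
gripper_width: 43.8
```

```bash
python3 st.py
```

```text
t 9.08 p [ 539.71 -200.96   35.59] F [ 0.41 -0.04 -3.07] M [ 0.46 -0.2   0.  ] w 43.76 yawY 163.18 z [-0.05  -0.166 -0.985] vel 0.001
along -4.41 lat 0.21 z 35.59 | Fx 0.08 Fy -0.41 Fz -3.07 My -0.50 tilt 9.99 deg
```

Call:
{"method": "step_arm", "body": {"series": [[0.0004,0.0012,0,0,0,0],[0.0009,0.0029,0,0,0,0],[0.0009,0.0029,0,0,0,0],[0.0009,0.0029,0,0,0,0]]}}

```text
clock: 9.42
position: [539.9, -200.1, 35.6]
ee_rot: [-0.594, 0.8, -0.052, -0.07]
contact_force: [0.2, -3.0, -1.5]
gripper_width: 43.8
```

```bash
python3 st.py
```

```text
t 9.42 p [ 539.91 -200.11   35.63] F [ 0.21 -3.01 -1.53] M [-0.2  -0.07  0.  ] w 43.83 yawY 163.16 z [-0.051 -0.166 -0.985] vel 0.001
along -3.55 lat 0.27 z 35.63 | Fx -2.82 Fy -1.08 Fz -1.53 My 0.18 tilt 10.01 deg
```

The stop is found by feel: 2.8 N at along = -3.6, where sight predicted -3.7. Now I push gently against the spring.

Call:
{"method": "step_arm", "body": {"series": [[0.0005,0.0018,0,0,0,0],[0.0011,0.0036,0,0,0,0],[0.0016,0.0054,0,0,0,0],[0.0022,0.0072,0,0,0,0],[0.0022,0.0072,0,0,0,0],[0.0022,0.0072,0,0,0,0]]}}

```text
clock: 9.92
position: [540.8, -197.1, 35.6]
ee_rot: [-0.594, 0.8, -0.052, -0.07]
contact_force: [-0.9, -4.8, -2.0]
gripper_width: 43.5
```

```bash
python3 st.py
```

```text
t 9.92 p [ 540.83 -197.05   35.61] F [-0.92 -4.77 -2.01] M [-0.82 -0.05  0.04] w 43.48 yawY 163.17 z [-0.05  -0.166 -0.985] vel 0.003
along -0.35 lat 0.28 z 35.61 | Fx -4.83 Fy -0.50 Fz -2.01 My 0.77 tilt 10.01 deg
```

Call:
{"method": "step_arm", "body": {"series": [[0.0005,0.0018,0,0,0,0],[0.0011,0.0036,0,0,0,0],[0.0016,0.0054,0,0,0,0],[0.0019,0.0065,0,0,0,0],[0.0019,0.0065,0,0,0,0],[0.0019,0.0065,0,0,0,0]]}}

```text
clock: 10.42
position: [541.6, -194.5, 35.6]
ee_rot: [-0.594, 0.8, -0.052, -0.07]
contact_force: [-0.3, -5.5, -2.5]
gripper_width: 43.7
```

```bash
python3 st.py;  python3 - <<'E'
from bench import arm
import cv2, numpy as np
d=arm.get_image("wrist")
np.savez("wrist7.npz",**d); im=np.ascontiguousarray(d["image"][...,::-1])
a=cv2.resize(cv2.convertScaleAbs(im[50:300,220:440],alpha=1.4),None,fx=2.3,fy=2.3,interpolation=cv2.INTER_CUBIC)
cv2.imwrite("pics/w7z.png",a)
E
```

```text
t 10.42 p [ 541.58 -194.49   35.62] F [-0.31 -5.55 -2.47] M [-1.1  -0.03  0.05] w 43.66 yawY 163.17 z [-0.051 -0.166 -0.985] vel 0.003
along 2.32 lat 0.31 z 35.62 | Fx -5.40 Fy -1.31 Fz -2.47 My 1.05 tilt 10.01 deg
```

View pics/w7z.png

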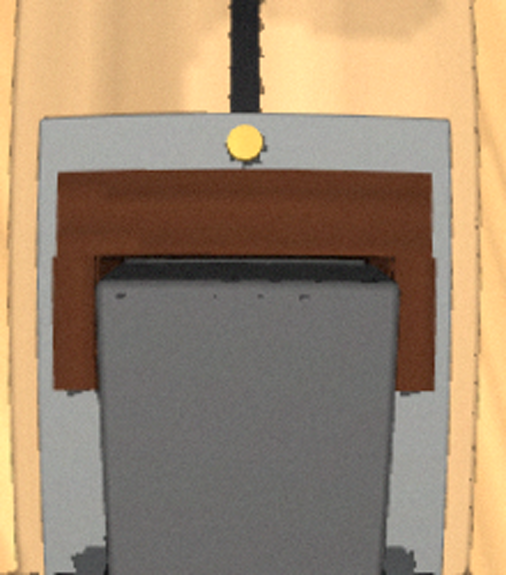

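The stone's end now sits just inside the wall edge, with a thin sliver of floor visible (row ~258), and the stop is pushed about 5.9 mm at 5.4 N. I'll rock the end down in stages.

Call:
{"method": "step_arm", "body": {"series": [[0,0,-0.0027,0.0106,-0.0032,0],[0,0,-0.0054,0.0213,-0.0064,0],[0,0,-0.0081,0.0319,-0.0097,0],[0,0,-0.0108,0.0426,-0.0129,0],[0,0,-0.0135,0.0532,-0.0161,0],[0,0,-0.0135,0.0532,-0.0161,0],[0,0,-0.0135,0.0532,-0.0161,0]]}}

```text
clock: 11.05
position: [541.6, -194.8, 30.3]
ee_rot: [-0.595, 0.802, -0.026, -0.035]
contact_force: [-0.4, -5.4, -1.6]
gripper_width: 43.6
```

```bash
python3 st.py
```

```text
t 11.05 p [ 541.57 -194.79   30.28] F [-0.43 -5.36 -1.63] M [-1.26  0.18 -0.06] w 43.6 yawY 163.15 z [-0.025 -0.084 -0.996] vel 0.006
along 2.03 lat 0.23 z 30.28 | Fx -5.25 Fy -1.15 Fz -1.63 My 1.26 tilt 5.01 deg
```

Call:
{"method": "step_arm", "body": {"series": [[0.0001,0.0004,-0.0022,0.0081,-0.0024,0],[0.0002,0.0008,-0.0043,0.016,-0.0048,0],[0.0003,0.001,-0.0064,0.024,-0.0073,0],[0.0004,0.0012,-0.0085,0.0319,-0.0097,0],[0.0004,0.0012,-0.0085,0.0319,-0.0097,0],[0.0004,0.0012,-0.0085,0.0319,-0.0097,0]]}}

```text
clock: 11.55
position: [541.8, -194.3, 27.0]
ee_rot: [-0.596, 0.803, -0.01, -0.014]
contact_force: [-1.6, -5.5, -0.5]
gripper_width: 43.6
```

```bash
python3 st.py
```

```text
t 11.55 p [ 541.76 -194.28   26.98] F [-1.65 -5.55 -0.48] M [-1.37  0.44  0.05] w 43.64 yawY 163.18 z [-0.01  -0.033 -0.999] vel 0.004
along 2.58 lat 0.20 z 26.98 | Fx -5.79 Fy -0.04 Fz -0.48 My 1.44 tilt 1.99 deg
```

```bash
python3 - <<'E'
from bench import arm
import cv2, numpy as np
d=arm.get_image("wrist")
np.savez("wrist8.npz",**d); im=np.ascontiguousarray(d["image"][...,::-1])
a=cv2.resize(cv2.convertScaleAbs(im[50:300,220:440],alpha=1.4),None,fx=2.3,fy=2.3,interpolation=cv2.INTER_CUBIC)
cv2.imwrite("pics/w8z.png",a)
E
python3 st.py
```

```text
t 11.6 p [ 541.78 -194.2    27.  ] F [-0.82 -5.56 -0.49] M [-1.41  0.41  0.  ] w 43.77 yawY 163.19 z [-0.01  -0.033 -0.999] vel 0.003
along 2.65 lat 0.20 z 27.00 | Fx -5.56 Fy -0.84 Fz -0.49 My 1.47 tilt 1.99 deg
```

View pics/w8z.png

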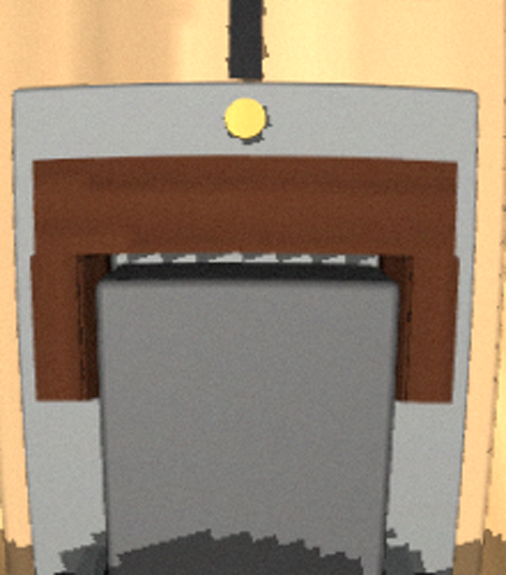

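Call:
{"method": "step_arm", "body": {"series": [[0,0,-0.0014,0.0053,-0.0016,0],[0,0,-0.0028,0.0106,-0.0032,0],[0,0,-0.0043,0.016,-0.0048,0],[0,0,-0.0055,0.0213,-0.0064,0],[0,0,-0.0055,0.0213,-0.0064,0],[0,0,-0.0055,0.0213,-0.0064,0]]}}

```text
clock: 12.1
position: [541.8, -194.2, 24.8]
ee_rot: [-0.596, 0.803, -0.0, 0.0]
contact_force: [-0.8, -5.4, -0.7]
gripper_width: 43.8
```

```bash
python3 st.py
```

```text
t 12.1 p [ 541.82 -194.24   24.84] F [-0.83 -5.39 -0.72] M [-1.38  0.53  0.04] w 43.85 yawY 163.2 z [ 0.  0. -1.] vel 0.003
along 2.63 lat 0.15 z 24.84 | Fx -5.40 Fy -0.78 Fz -0.72 My 1.47 tilt -0.01 deg
```

Flat, with the loads unchanged. I'll settle it the last fraction of a millimetre onto the floor.

Call:
{"method": "step_arm", "body": {"series": [[0,0,-0.001,0,0,0],[0,0,-0.001,0,0,0],[0,0,-0.001,0,0,0]]}}

```text
clock: 12.35
position: [541.9, -194.1, 24.5]
ee_rot: [-0.596, 0.803, -0.0, 0.0]
contact_force: [-0.9, -6.0, -0.1]
gripper_width: 44.1
```

```bash
python3 st.py
```

```text
t 12.35 p [ 541.89 -194.13   24.5 ] F [-0.87 -6.03 -0.05] M [-1.42  0.44  0.09] w 44.07 yawY 163.22 z [ 0.  0. -1.] vel 0.001
along 2.75 lat 0.11 z 24.50 | Fx -6.02 Fy -0.92 Fz -0.05 My 1.49 tilt -0.01 deg
```

Call:
{"method": "step_arm", "body": {"series": [[0,0,-0.001,0,0,0],[0,0,-0.0015,0,0,0],[0,0,-0.0015,0,0,0],[0,0,-0.0015,0,0,0]]}}

```text
clock: 12.68
position: [541.9, -194.1, 24.2]
ee_rot: [-0.596, 0.803, -0.0, 0.0]
contact_force: [-1.4, -5.3, 1.5]
gripper_width: 43.9
```

```bash
python3 st.py
```

```text
t 12.68 p [ 541.94 -194.09   24.18] F [-1.42 -5.26  1.54] M [-1.39  0.61  0.02] w 43.92 yawY 163.22 z [ 0.001 -0.    -1.   ] vel 0.002
along 2.80 lat 0.08 z 24.18 | Fx -5.44 Fy -0.17 Fz 1.54 My 1.50 tilt -0.01 deg
```

Call:
{"method": "step_arm", "body": {"series": [[-0.0004,-0.0012,0,0,0,0],[-0.0007,-0.0024,0,0,0,0],[-0.0011,-0.0036,0,0,0,0],[-0.0011,-0.0036,0,0,0,0],[-0.0011,-0.0036,0,0,0,0]]}}

```text
clock: 13.1
position: [541.6, -195.2, 24.1]
ee_rot: [-0.596, 0.803, -0.0, 0.0]
contact_force: [-2.7, -1.7, 5.2]
gripper_width: 43.3
```

```bash
python3 st.py
```

```text
t 13.1 p [ 541.64 -195.19   24.15] F [-2.66 -1.65  5.21] M [-0.45  0.9   0.23] w 43.28 yawY 163.21 z [ 0.001  0.    -1.   ] vel 0.002
along 1.67 lat 0.05 z 24.15 | Fx -2.36 Fy 2.06 Fz 5.21 My 0.69 tilt -0.01 deg
```

Fx dropped from 5.4 to 2.4 N after 1.1 mm, so the stone is meeting the wall or floor friction. I'm letting go.

Call:
{"method": "step_arm", "body": {"series": [[0,0,0,0,0,0],[0,0,0,0,0,0],[0,0,0,0,0,0],[0,0,0,0,0,0],[0,0,0,0,0,0],[0,0,0,0,0,0],[0,0,0,0,0,0],[0,0,0,0,0,0]], "jaw": 1}}

```text
clock: 13.77
position: [541.4, -195.3, 23.5]
ee_rot: [-0.596, 0.803, 0.0, 0.0]
contact_force: [0.0, -0.2, 0.0]
gripper_width: 85.6
```

```bash
python3 st.py
```

```text
t 13.77 p [ 541.44 -195.27   23.53] F [ 0.04 -0.18  0.04] M [-0.02  0.01  0.03] w 85.63 yawY 163.17 z [ 0.  0. -1.] vel 0.002
along 1.54 lat 0.21 z 23.53 | Fx -0.16 Fy -0.09 Fz 0.04 My 0.02 tilt -0.01 deg
```

Released, with no load on the tool. I'll rise straight up and inspect.

Call:
{"method": "step_arm", "body": {"series": [[0,0,0.02,0,0,0],[0,0,0.06,0,0,0],[0,0,0.12,0,0,0],[0,0,0.18,0,0,0],[0,0,0.24,0,0,0],[0,0,0.29,0,0,0],[0,0,0.31,0,0,0],[0,0,0.31,0,0,0],[0,0,0.31,0,0,0],[0,0,0.31,0,0,0]]}}

```text
clock: 14.6
position: [540.4, -195.1, 146.1]
ee_rot: [-0.596, 0.803, 0.001, -0.001]
contact_force: [-0.4, -0.2, -0.5]
gripper_width: 85.3
```

```bash
python3 st.py; python3 - <<'E'
from bench import arm
import cv2, numpy as np
for n in ("wrist","scene","top"):
    d=arm.get_image(n)
    np.savez(n+"9.npz",**d); im=np.ascontiguousarray(d["image"][...,::-1]); cv2.imwrite(f"pics/{n}9.png",im)
a=cv2.resize(cv2.convertScaleAbs(cv2.imread("pics/wrist9.png")[40:370,210:450],alpha=1.4),None,fx=2.5,fy=1.8,interpolation=cv2.INTER_CUBIC)
cv2.imwrite("pics/w9z.png",a)
cv2.imwrite("pics/scene9z.png",cv2.resize(cv2.imread("pics/scene9.png")[165:255,200:305],None,fx=6,fy=6,interpolation=cv2.INTER_CUBIC))
E
python3 st.py
```

```text
t 14.6 p [ 540.38 -195.1   146.12] F [-0.4  -0.23 -0.54] M [-0.06 -0.03  0.01] w 85.28 yawY 163.15 z [-0.003  0.001 -1.   ] vel 0.012
along 1.39 lat 1.28 z 146.12 | Fx -0.34 Fy 0.31 Fz -0.54 My 0.05 tilt -0.00 deg
t 14.75 p [ 540.67 -195.23  146.08] F [-0.21 -0.32  0.13] M [ 0.02 -0.01 -0.06] w 85.5 yawY 163.16 z [-0.003  0.001 -1.   ] vel 0.009
along 1.35 lat 0.96 z 146.08 | Fx -0.37 Fy 0.11 Fz 0.13 My -0.03 tilt 0.02 deg
```

View pics/w9z.png

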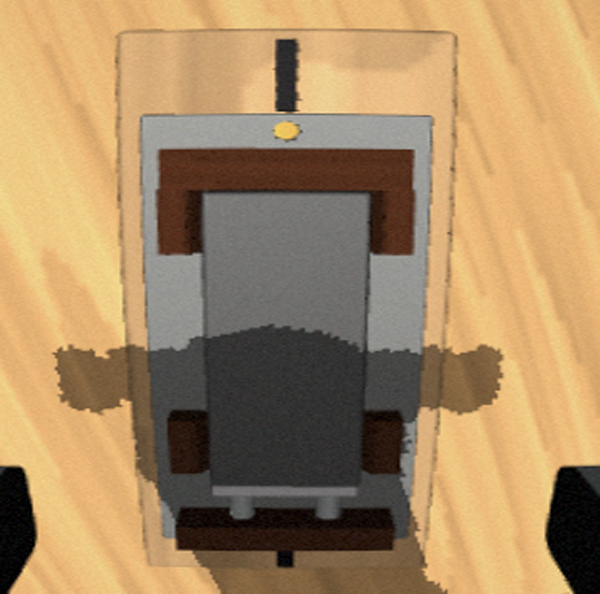

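View pics/scene9z.png

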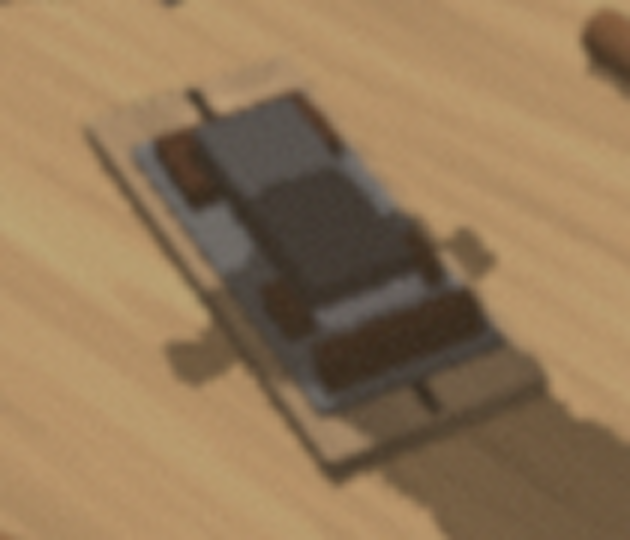

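```bash
python3 - <<'E'
from h import *
d=dict(np.load("wrist9.npz")); im=np.ascontiguousarray(d["image"][...,::-1])
for nm,(y0,y1) in {"n":(135,165),"f":(290,325)}.items():
    cv2.imwrite(f"pics/w9{nm}.png",cv2.resize(cv2.convertScaleAbs(im[y0:y1,275:375],alpha=1.8),None,fx=7,fy=7,interpolation=cv2.INTER_CUBIC))
f=lambda L:(np.array(L)+.5)/[2.5,1.8]-.5+[210,40]
P=plane(d,f([(203,192),(369,192),(359.5,487),(210.5,486)]),44,True)
a=(P[2]+P[3]-P[0]-P[1])/2;c=P.mean(0)
print(c,np.linalg.norm(a),np.linalg.norm(P[1]-P[0]),np.linalg.norm(P[2]-P[3]),np.degrees(np.arctan2(a[1],a[0])))
B=plane(d,f([(120,32),(455,34),(428,564),(149,562)]),14,True);print(B.mean(0)); b=(B[2]+B[3]-B[0]-B[1])/2;b/=np.linalg.norm(b);print(np.degrees(np.arctan2(b[1],b[0])))
q=c-B.mean(0);print("stone in board x",q@b,"y",q@[-b[1],b[0],0])
# scene cam check
t=dict(np.load("top9.npz")); t0=dict(np.load("top0.npz"))
df=cv2.absdiff(t["image"],t0["image"]).max(2); cv2.imwrite("pics/tdiff.png",df)
cv2.imwrite("pics/top9z.png",cv2.resize(np.ascontiguousarray(t["image"][...,::-1]),None,fx=1.2,fy=1.2))
E
```

```text
[ 542.0029695  -197.67520181   44.        ] 119.35408530383742 43.41926321940125 44.52135095391618 72.94458008363364
[ 540.77977069 -199.33115557   14.        ]
73.21459876681168
stone in board x 1.9386436903377136 y -0.6928627671617168
```

View pics/w9n.png

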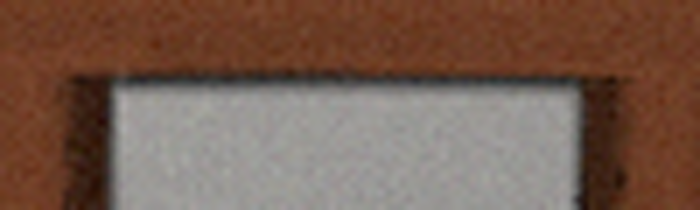

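View pics/w9f.png

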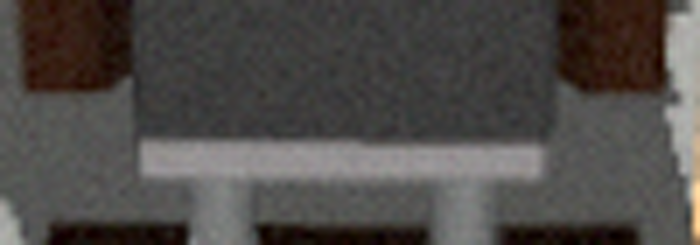

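View pics/top9z.png

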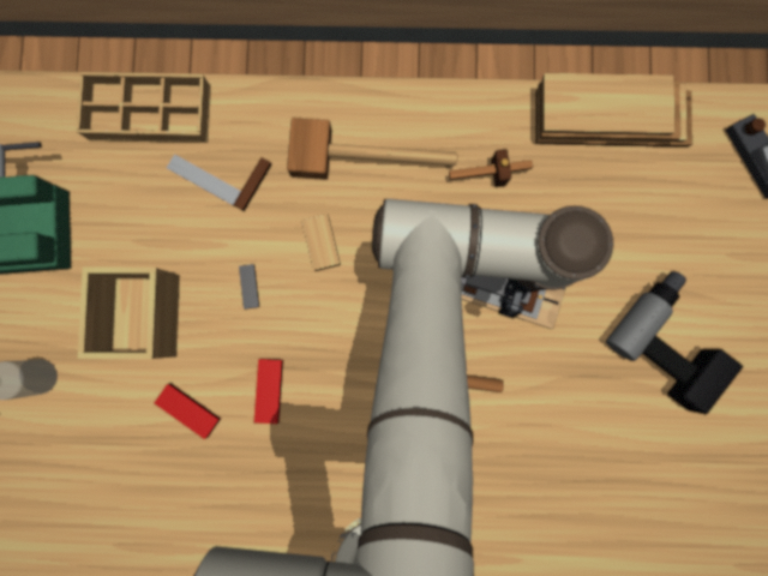

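The last views show the stone seated:
- **At the wall:** the near end meets it with no gap at (323,146).
- **At the stop:** 5.4 px of its top shows past the far end (row ~312), and a flat stone with its top at 44 mm should show 5.3 px.
- **Flatness:** the end widths of 43.4 and 44.5 mm follow the same pattern the stone showed flat on the bench (43.0 and 44.6).
- **Bystanders:** none visible in the top view has moved. The chisel's blade is hidden behind the arm.

I'm handing in.

```bash
python3 st.py; python3 - <<'E'
from bench import arm
print(arm.job_done())
E
```

```text
t 14.75 p [ 540.67 -195.23  146.08] F [-0.21 -0.32  0.13] M [ 0.02 -0.01 -0.06] w 85.5 yawY 163.16 z [-0.003  0.001 -1.   ] vel 0.009
along 1.35 lat 0.96 z 146.08 | Fx -0.37 Fy 0.11 Fz 0.13 My -0.03 tilt 0.02 deg
the job is handed in; nothing more can be done
None
```

The large stone is in the holder, flat and against the end wall, let go, and the job was handed in at 14.75 s of the 72 s allowed. I put it in tilted 10°, low end first. The stop was found by touch at about 3 N and pushed back about 6 mm of its 9 mm. I then rocked the other end down inside the wall, eased the stone back toward the wall and opened the fingers. The highest force I read along the stop was about 6 N, and the most upward load was about 5 N.

Last checks:
- **Flatness:** no gap shows at the wall, and the visible strip of the stop (5.4 px against 5.3 predicted) puts the stone's top at about 44 mm. The end widths follow the same pattern as when the stone lay flat on the bench. I did not press it again after letting go.
- **Position:** the stone's centre is about 2 mm toward +x and 0.7 mm toward -y of the base centre, and its angle is about 0.3° off the holder's.
- **Robot:** it was clear of everything, about 125 mm above where it let go, with no load on the tool.
- **Bystanders:** those visible in the top view look unmoved by eye. The chisel's blade was hidden behind the arm.

**Disagreements:** the wrist camera read about 0.7 mm off sideways, judged against the stone in the jaws. The camera estimates of the holder's position differed by up to about 1.5 mm. The floor plate sits about 6 mm off the frame's centre, so I took the frame shift (about +1 mm) from the walls and stop instead; touching the stop agreed.

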